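# Pin the appetizer boards in their carrier and click it home

### The job

Put the small wooden boards away: take the pin out of the carrier, lay every board flat in the carrier's pocket, one on another, with all their holes over the hole in the carrier's floor, and drop the pin back through them all until it stands on the bottom of that hole. Only then push the loaded carrier to the right along its dock until the spring catch snaps in and it is fully home. Leave the tin and the small glass where they are.

Things in the scene. Friction and masses are not known exactly. Their poses are not given: they have to be found in the camera images.
- carrier (a joint): carrier's position on its dock, m: 0 = fully out (robot's left, at the start), 0.090 = fully home at the end stop (robot's right). Friction about 1 N holds it where left. At about 0.073 to 0.082 its steel roller meets a sprung steel nose on the dock (push of about 6 N); past 0.084 the nose springs in behind the roller, draws the carrier home and keeps it
- pocket (a point): centre of the carrier's pocket floor, 29 mm above the table. x = along the pocket, away from the robot; y left (carrier goes home to -y). Takes 110 x 54 mm boards along x, 2 mm spare a side, up to five stacked, between four L-shaped corner posts: 5 mm walls straight to 46 mm, flared out to 55 mm above the floor. Each long side is open for fingers for 88 mm; floor 68 mm wide
- carrier_hole (a point): bottom of the blind round pin hole in the pocket floor, 15 mm across and 16 mm deep, at x = +36 mm, y = 0, z = -16 mm from pocket; same axes
- push_tab (a point): centre of the top edge of the carrier's upright wooden push tab, at x = -90 mm, z = +44 mm from pocket; the tab is 14 mm thick (along y), 24 mm wide (along x) and stands 52 mm above its tongue; same axes as pocket
- park_socket (a point): bottom of the round socket in the small square wooden block at the dock's far side, where the pin can stand while it is out of use: 16 mm across, 18 mm deep, block top 18 mm above this point. Fixed to the dock; same axes as the pocket
- pin_tip (a point): foot of the pin, on its axis; z along the pin towards its head. Steel shaft 13 mm across with a tapered foot (8 mm at the tip, full width from 5 mm up), 74 mm long, then a dark wooden round head 26 mm across and 34 mm long. Starts standing in the carrier's hole
- pin_head (a point): centre of the pin's wooden head, 91 mm above the tip along the pin; same axes
- board_a_mid (a point): centre (half-way up) of a light wooden appetizer board, 110 x 54 x 10 mm, about 50 g, x along its length, z across its thickness. A round hole 18 mm across goes through it on its centre line at x = +36 mm, near one end; the pin's shaft passes, its head does not. All boards are alike. Starts flat on the table.
- board_b_mid (a point): centre (half-way up) of a light wooden appetizer board, 110 x 54 x 10 mm, about 50 g, x along its length, z across its thickness. A round hole 18 mm across goes through it on its centre line at x = +36 mm, near one end; the pin's shaft passes, its head does not. All boards are alike. Starts flat on the table.
- board_c_mid (a point): centre (half-way up) of a light wooden appetizer board, 110 x 54 x 10 mm, about 50 g, x along its length, z across its thickness. A round hole 18 mm across goes through it on its centre line at x = +36 mm, near one end; the pin's shaft passes, its head does not. All boards are alike. Starts flat on the table. May be absent (None).
- board_d_mid (a point): centre (half-way up) of a light wooden appetizer board, 110 x 54 x 10 mm, about 50 g, x along its length, z across its thickness. A round hole 18 mm across goes through it on its centre line at x = +36 mm, near one end; the pin's shaft passes, its head does not. All boards are alike. If present it starts on top of board_a, a little askew. May be absent (None).
- board_e_mid (a point): centre (half-way up) of a light wooden appetizer board, 110 x 54 x 10 mm, about 50 g, x along its length, z across its thickness. A round hole 18 mm across goes through it on its centre line at x = +36 mm, near one end; the pin's shaft passes, its head does not. All boards are alike. If present it starts on top of board_b, a little askew. May be absent (None).
- tin: food tin, 75 mm across, 58 mm high, bystander; origin under its centre
- glass: small drinking glass, 46 mm across, 57 mm high, bystander; origin under its centre
Things that resemble listed ones, but are neither listed nor needed, are in the scene too. What is shaped like the part that bears board_e_mid but black or green is not meant.

How it is judged:
By the outcome, as a careful person would: the job done as asked, in the order asked, and still so for the second after the job is handed in, with the robot touching nothing.
Of board_c, board_d, board_e only 1 to 3 are there at a start; the rules pass over those that are not, and their reading is None.
At some moment in a run one of board_a, board_b, board_c, board_d, board_e may be knocked a few centimetres aside while the robot is not near it.
It also fails if it takes over 210 s, if anything falls off the work surface, if the arm or the gripper's body presses on something with over 40 N, if the wrist force passes 120 N, or if a joint passes its speed limit or range.

### The arm

A 6-joint arm with a two-finger parallel gripper is mounted at the origin on the work surface; the furniture and walls round the work are solid. World frame = base frame: x ahead of the robot, y to its left, z up, the work surface at z = 0. Lengths are in m, angles in degrees, forces in N, time in s.
With the tool pointing down it reaches from about 0.35 to 0.925 m from the base axis. Payload 6.4 kg.
Tool frame: the origin (TCP) lies at the centre of the arm's flange, where the gripper is bolted on; the fingertips stand 173 mm ahead of it and the grasp point (between the pads) lies 155 mm ahead of it (r.grip_depth is the distance from the TCP to the grasp point, in m); z points along the fingers, y is the line along which they close (so a half turn about z gives the same grasp; the last joint's range is limited). The gripper opens to 85 mm and grips with 20 to 120 N. Pads are 22 mm wide; open, the fingers measure 114 mm over their backs; the gripper's body (76 mm by 85 mm) begins 54 mm behind the grasp point. The pads swing forward as they close: fully open they stand 13 mm farther back than shut.
Start: joints at [63.421, 14.043, 89.255, -0, 76.702, -9.975], TCP at [0.186, 0.623, 0.405] pointing down, gripper open.
Joint ranges: [-179.41, 179.41], [-58.25, 129.5], [7.25, 145.43], [-54.29, 234.29], [11.92, 165.04], [-157.13, 157.13]. Speed limits (degrees/s): [147.25, 147.25, 180, 180, 180, 180].

### API

Orientations are given as [roll, pitch, yaw] about the fixed x, y, z axes, in that order (R = Rz(yaw) Ry(pitch) Rx(roll)).
In Python, from plant import r gives the robot as it stands. The module is installed in compiled form; this text tells all that it offers.
- The arm moves only by the shell command python3 -m pendant 'ROWS'. ROWS is JSON, one flat list of numbers, 7 for each row, row after row: the closure in counts, from 0 (fully open) to 255 (shut), then the shift along the tool's x, y, z in mm, then the turn, a rotation vector about the tool's x, y, z in rad. A call has 1 to 12 rows; each row is the pose to reach, as a shift and turn from the pose commanded when the call began, along the tool's axes at that moment; what a row does not reach only later rows make up. A row lasts 1/8 s, in which the tool goes at most 62.5 mm and 10.7 degrees, less where a joint would pass 70% of its speed; a pose out of reach is approached as far as the arm can. A call with a gripper value outside its range is refused whole. The fingers move at their own pace and stop on an object; the grip force is fixed at half the most. Time passes only in rows, so rows that repeat a pose let the fingers close. It gives the time, the measured TCP pose, the force, the opening and the grip force at its end, in the units of the state.
- r.observe(): the state, without advancing time (a new reading comes with each control period).
- r.capture(name): name is "scene" or "top"; returns (picture, depth): 480x640x3 uint8, red, green, blue; 480x640 float32, m along the optical axis (not along the pixel's ray), 0 where there is no reading.
- r.get_calibration(name): a dict with "vertical_fov" (degrees; the focal length in pixels is half the picture's height over the tangent of half this angle, whatever the lens; pixels are square), "cx", "cy" (the principal point, pixels), "cam_to_world" (4x4, takes a point from camera to world coordinates). Camera axes: x right, y down, z forward; pixel columns grow to the right and rows downward; lengths in m; the calibration is good to about 2 mm. A picture is of the moment at which its call begins. get_calibration takes no time and is no camera call.
- r.hand_in(): hands the job in; it is judged then, once.
Trained networks look in the newest picture that a camera, given by its name, has taken for a name from the list of things; names that differ only in an ending like _2 or _b are one class to them, and where a whole thing is asked for, a point or a joint stands for the part that bears it (a point fixed in the world has none). Each returns a list of dicts, best first, with "p" (0 to 1); they miss things now and then, are a little off and sometimes report something else, mostly with a low value. They report only what shows in the picture. A call takes as long as a camera call. They do not tell look-alikes from the thing itself.
- r.look_for(name, camera): "location" ([row, column] as shares, 0 to 1, of the picture: columns of its width, rows of its height, amid what is visible of it).
- r.place_of(name, camera): "location" ([row, column] as shares, 0 to 1, of the picture: columns of its width, rows of its height: a listed point, or the origin of a listed thing).
The state is a dict: "clock": time; "joints": joint angles; "qd": joint speeds; "joint_torque": joint torques, N m; "tcp_pos": TCP position; "orientation": TCP orientation; "force": force on the tool from outside, world axes, zero at the start; "moment": the same for the moment, N m; "gripper_width": finger opening in m; "grip_force": force on a finger pad.
Only numpy, scipy, OpenCV 4.12 (cv2) and the standard library are available. Lean on these libraries where they do the work, as an engineer would, in place of code of your own. Each camera call takes 0.05 s, during which the arm holds its last target. There are 200 camera calls.

## Working session

There is one attempt and no reset: what is moved stays moved. The work goes in short steps, Python scripts to look and compute and a shell command to move; the robot and the scene stay as the last step left them, time stands still between calls to the robot, and variables do not carry over. Pictures are saved under pics/ and viewed, at most 14 in all, crops included, and the job is handed in when it is done.

```bash
mkdir -p pics
cat > h.py <<'E'
import numpy as np, cv2
from plant import r
def K(n):
    c=r.get_calibration(n); f=240/np.tan(np.radians(c["vertical_fov"])/2); return f,c["cx"],c["cy"],np.array(c["cam_to_world"])
def cap(n,fn=None):
    p,d=r.capture(n)
    if fn: cv2.imwrite("pics/"+fn,p[:,:,::-1])
    return p,d
def world(n,d):
    f,cx,cy,T=K(n); v,u=np.mgrid[:480,:640]
    P=np.stack([(u-cx)/f*d,(v-cy)/f*d,d],-1); return P@T[:3,:3].T+T[:3,3]
def onz(n,u,v,z):
    f,cx,cy,T=K(n); q=T[:3,:3]@np.array([(u-cx)/f,(v-cy)/f,1]); return T[:3,3]+q*(z-T[2,3])/q[2]
E
python3 - <<'E'
from h import *
print(r.observe())
for n in("scene","top"):
    p,d=cap(n,n+"0.png"); print(n,K(n),(d==0).mean())
    np.save(n+"0.npy",world(n,d))
    for t in ["pocket","carrier_hole","push_tab","park_socket","pin_head","board_a_mid","tin","glass"]:
        for o in r.place_of(t,n)[:6]:
            u,v=o["location"][1]*640,o["location"][0]*480
            print(t,round(o["p"],2),int(u),int(v),world(n,d)[min(int(v),479),min(int(u),639)].round(3))
E
```

```text
{'clock': 0.0, 'joints': array([ 6.34213357e+01,  1.40858393e+01,  8.93241819e+01,  1.95353679e-04,
        7.67000147e+01, -9.97604345e+00]), 'qd': array([ 0.0243808 , -0.01709349, -0.09052597, -0.0919197 ,  0.00458806,
        0.04338621]), 'joint_torque': array([-1.41431759e-03, -4.29491222e+01, -3.26131690e+01, -2.22163476e-04,
        5.24488685e-03, -3.58426394e-05]), 'tcp_pos': array([0.18563074, 0.62270334, 0.40356762]), 'orientation': array([-1.79891661e+02, -1.92493601e-02,  1.63397316e+02]), 'force': array([ 0.19743742,  0.02778498, -0.31190688]), 'moment': array([-0.00147046,  0.03245307,  0.01842774]), 'grip_force': 0.0, 'gripper_width': 0.08549895264823314}
scene (np.float64(618.9442437802716), 325.1661868259515, 239.13717488344952, array([[ 0.63947535, -0.56962561,  0.51633123, -0.2113944 ],
       [-0.76881083, -0.47284258,  0.43052272, -0.21756118],
       [-0.00109337, -0.6722697 , -0.74030551,  1.00499154],
       [ 0.        ,  0.        ,  0.        ,  1.        ]])) 0.0037858072916666665
pocket 0.7 430 260 [0.565 0.147 0.026]
carrier_hole 0.85 436 257 [0.576 0.1
[... 235 characters left out ...]
197 [0.534 0.487 0.021]
top (np.float64(494.5342264237265), 322.1760218615328, 244.12416318557135, array([[ 0.01683961, -0.99920263,  0.03620127,  0.37514749],
       [-0.99983409, -0.01707961, -0.00633058,  0.31041097],
       [ 0.00694383, -0.03608866, -0.99932447,  0.95928776],
       [ 0.        ,  0.        ,  0.        ,  1.        ]])) 0.003932291666666666
pocket 0.59 409 167 [0.558 0.142 0.029]
carrier_hole 0.79 405 151 [0.588 0.15  0.029]
push_tab 0.94 414 212 [0.468 0.141 0.074]
park_socket 0.56 403 115 [0.655 0.156 0.035]
pin_head 0.49 417 138 [0.59  0.146 0.122]
board_a_mid 0.6 321 159 [0.574 0.309 0.01 ]
tin 0.76 258 283 [0.335 0.42  0.056]
glass 0.92 222 172 [0.545 0.499 0.012]
```

View pics/top0.png

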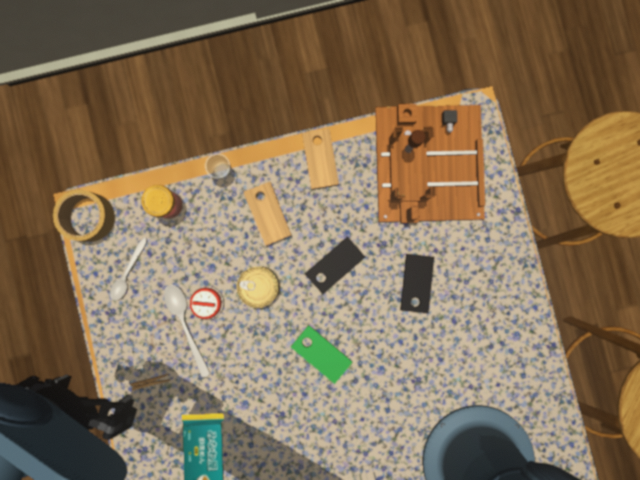

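View pics/scene0.png

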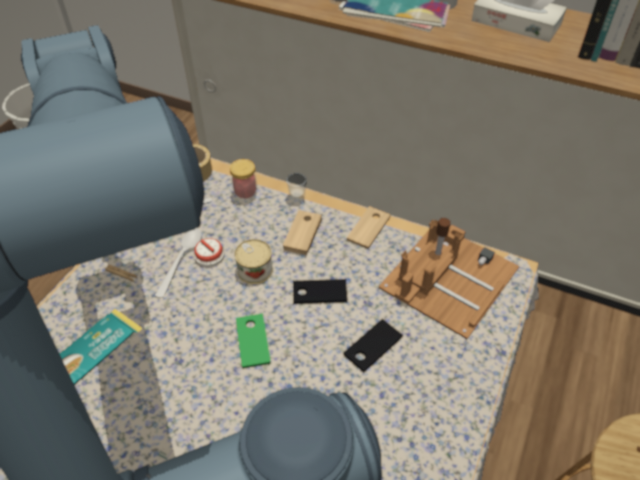

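The top view shows two light wooden boards, at about (321,159) and (267,213). There are also black boards at (335,265) and (417,283), and a green one at (321,354), which are look-alikes. A brown object at (150,380) lies near the gripper and is still unclear. The dock and carrier are at (420,165) with the pin at (417,138), the tin at (258,287) and the glass at (220,168).

```bash
cat > m.py <<'E'
from h import *
def boards(p,W,box):
    # light wood tops: returns rect fits in world
    hsv=cv2.cvtColor(p,cv2.COLOR_RGB2HSV)
    x0,y0,x1,y1=box
    Z=W[y0:y1,x0:x1]
    return hsv[y0:y1,x0:x1],Z
E
python3 - <<'E'
from h import *
p=cv2.imread("pics/top0.png"); W=np.load("top0.npy")
np.set_printoptions(linewidth=200)
for u,v in((321,165),(330,175),(262,205),(272,225),(280,235),(150,380),(160,378),(335,265),(417,283),(321,354),(258,283),(310,150)): print(u,v,W[v,u].round(3),p[v,u])
a=cv2.resize(p[95:255,230:490],None,fx=3,fy=3,interpolation=cv2.INTER_CUBIC); cv2.imwrite("pics/c1.png",a)
b=cv2.resize(p[350:420,90:220],None,fx=3,fy=3,interpolation=cv2.INTER_CUBIC); 
a[:210,:390]=a[:210,:390]; cv2.imwrite("pics/c1.png",np.vstack([a[:, :780],np.zeros((0,780,3),np.uint8)])); 
H=(np.clip(W[95:255,230:490,2],0,.06)/.06*255).astype(np.uint8)
s=p[350:410,90:220]; s=cv2.resize(s,None,fx=1.5,fy=1.5); 
for reg in((300,125,345,195),(240,178,295,250),(125,370,175,392)):
    x0,y0,x1,y1=reg; z=W[y0:y1,x0:x1,2]; print(reg,np.histogram(z,bins=[-.01,.003,.007,.013,.017,.023,.03,.2])[0])
E
```

```text
321 165 [0.563 0.309 0.006] [113 181 226]
330 175 [0.543 0.292 0.012] [105 169 214]
262 205 [0.482 0.42  0.02 ] [115 180 226]
272 225 [0.444 0.4   0.02 ] [115 182 227]
280 235 [0.425 0.385 0.018] [116 182 227]
150 380 [0.146 0.626 0.012] [ 51  80 102]
160 378 [0.15  0.608 0.009] [ 72  94 110]
335 265 [0.37  0.279 0.009] [52 56 59]
417 283 [0.338 0.121 0.011] [47 50 53]
321 354 [0.2   0.303 0.01 ] [ 81 172  67]
258 283 [0.335 0.42  0.056] [135 212 232]
310 150 [0.591 0.331 0.011] [102 165 210]
(300, 125, 345, 195) [1515   99 1396   53    0    0    0]
(240, 178, 295, 250) [2297   33   31   92 1444   42    0]
(125, 370, 175, 392) [835  36 205  20   0   0   0]
```

View pics/c1.png

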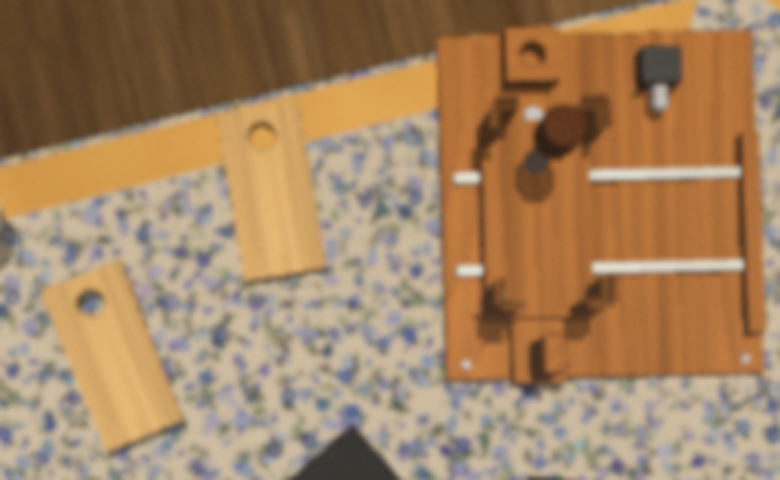

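The left board is a two-high stack: its top is at 20 mm, centre near (268,215). The right one is a single board at (321,160). The brown object at (150,380) is partly hidden by the gripper, so I'll check it once the arm has moved. Next I'll measure the dock axes and the pin.

```bash
cat >> h.py <<'E'
from scipy.spatial.transform import Rotation as R
def go(x,y,z,yaw):
    "shift mm and turn in tool axes to TCP target, tool down; z = TCP height"
    o=r.observe(); A=R.from_euler("xyz",o["orientation"],degrees=True); B=R.from_euler("xyz",[180,0,yaw],degrees=True)
    d=A.inv().apply(np.array([x,y,z])-o["tcp_pos"])*1000; w=(A.inv()*B).as_rotvec()
    print("shift",d.round(1),"turn",w.round(4))
E
python3 - <<'E'
from h import *
p=cv2.imread("pics/top0.png"); W=np.load("top0.npy")
# dock plate
reg=np.zeros((480,640),bool); reg[95:230,365:495]=1
print("dock z hist",np.histogram(W[reg][:,2],bins=np.arange(-.005,.13,.005)))
m=(W[...,2]>.006)&reg
c=max(cv2.findContours(m.astype(np.uint8),0,1)[0],key=cv2.contourArea)[:,0]
q=np.array([W[v,u,:2] for u,v in c],np.float32); print("dock rect",cv2.minAreaRect(q))
m=(W[...,2]>.112)&reg; v,u=np.where(m); print("pin top",len(u),u.mean(),v.mean(),onz("top",u.mean(),v.mean(),.121))
print(W[m].mean(0))
m=(W[...,2]>.066)&(W[...,2]<.078)&reg; v,u=np.where(m); 
n,l,s,ce=cv2.connectedComponentsWithStats(m.astype(np.uint8))
for i in range(1,n):
    if s[i,4]>6: print(s[i],ce[i],W[l==i].mean(0).round(3), onz("top",*ce[i],.073).round(4))
m=(W[...,2]>.076)&(W[...,2]<.09)&reg
n,l,s,ce=cv2.connectedComponentsWithStats(m.astype(np.uint8))
for i in range(1,n):
    if s[i,4]>6: print("post",s[i],ce[i],W[l==i].mean(0).round(3))
print("sock",onz("top",406.5,112.5,.035))
print("board1"); 
for (x0,y0,x1,y1),lo,hi in(((295,115,345,195),.007,.014),((240,178,295,250),.015,.024)):
    g=np.zeros_like(m); g[y0:y1,x0:x1]=1
    m2=cv2.morphologyEx(((W[...,2]>lo)&(W[...,2]<hi)&g).astype(np.uint8),cv2.MORPH_OPEN,np.ones((3,3)))
    c=max(cv2.findContours(m2,0,1)[0],key=cv2.contourArea)
    print(cv2.minAreaRect(np.array([W[v,u,:2] for u,v in c[:,0]],np.float32)))
E
```

```text
dock z hist (array([2768, 1998, 6334, 1182,  538,  475, 1738,  710,   43,   37,   27,
         58,   33,   45,   40,  122,  101,  152,   36,    9,   11,   19,
          8,   13,   67,  114]), array([-0.005,  0.   ,  0.005,  0.01 ,  0.015,  0.02 ,  0.025,  0.03 ,
        0.035,  0.04 ,  0.045,  0.05 ,  0.055,  0.06 ,  0.065,  0.07 ,
        0.075,  0.08 ,  0.085,  0.09 ,  0.095,  0.1  ,  0.105,  0.11 ,
        0.115,  0.12 ,  0.125]))
dock rect ((0.5312002897262573, 0.15519371628761292), (0.29987794160842896, 0.3222617208957672), 2.2143373489379883)
pin top 257 421.5486381322957 143.36186770428014 [0.58093705 0.13797722 0.121     ]
[0.53345184 0.18919287 0.34542759]
[422 129  10  11  45] [427.53333333 133.17777778] [0.611 0.117 0.073] [0.6115 0.1174 0.073 ]
[396 131   7   3  14] [399.21428571 131.57142857] [0.613 0.169 0.074] [0.6135 0.1688 0.073 ]
[394 138   3   3   7] [395.         138.71428571] [0.6   0.176 0.073] [0.6003 0.1763 0.073 ]
[429 187   5   8  20] [430.9  191.05] [0.506 0.111 0.074] [0.5064 0.1104 0.073 ]
[398 194   7   3   9] [400.33333333 195.        ] [0.498 0.166 0.076] [0.4982 0.1655 0.073 ]
[411 207   8  13 102] [414.5        212.88235294] [0.466 0.139 0.072] [0.4664 0.1396 0.073 ]
post [394 127  10  12  60] [397.2        130.76666667] [0.613 0.174 0.082]
post [424 126  11  13  82] [429.97560976 130.54878049] [0.614 0.115 0.081]
post [425 187  12  11  72] [432.06944444 193.05555556] [0.502 0.11  0.082]
post [395 188  11  11  57] [398.56140351 194.1754386 ] [0.498 0.17  0.082]
sock [0.66034182 0.14933879 0.035     ]
board1
((0.5752989649772644, 0.3107781410217285), (0.11082397401332855, 0.05375100299715996), 10.421504974365234)
((0.4659823179244995, 0.41020771861076355), (0.11046387255191803, 0.0542241632938385), 23.648317337036133)
```

Run:
```python
from h import *
print(onz("top",417,138,.121))
go(.592,.1445,.36,92.2)
```

```text
[0.59004509 0.14586202 0.121     ]
shift [-526.  -342.4   44.7] turn [-0.      0.      1.2426]
```

```bash
python3 -m pendant '[0,-526,-342.4,44.7,0,0,1.2426, 0,-526,-342.4,44.7,0,0,1.2426, 0,-526,-342.4,44.7,0,0,1.2426, 0,-526,-342.4,44.7,0,0,1.2426, 0,-526,-342.4,44.7,0,0,1.2426, 0,-526,-342.4,44.7,0,0,1.2426, 0,-526,-342.4,44.7,0,0,1.2426, 0,-526,-342.4,44.7,0,0,1.2426, 0,-526,-342.4,44.7,0,0,1.2426, 0,-526,-342.4,44.7,0,0,1.2426, 0,-526,-342.4,44.7,0,0,1.2426, 0,-526,-342.4,44.7,0,0,1.2426]'
python3 - <<'E'
from h import *
p,d=cap("top","top1.png"); W=world("top",d); np.save("top1.npy",W)
for o in r.place_of("board_a_mid","top"): print(o["p"],np.array(o["location"])*[480,640])
p,d=cap("scene","scene1.png"); np.save("scene1.npy",world("scene",d))
go(.592,.1445,.36,92.2)
E
```

```text
clock: 2.4
tcp_pos: [0.5919, 0.1444, 0.3598]
orientation: [-180.0, -0.0, 92.2]
force: [-0.1, 0.7, -0.7]
gripper_width: 0.0852
grip_force: 0.0
0.91 [155.28  321.792]
shift [-1.2  0.7  0.1] turn [-0.     -0.0002  0.0018]
```

View pics/top1.png

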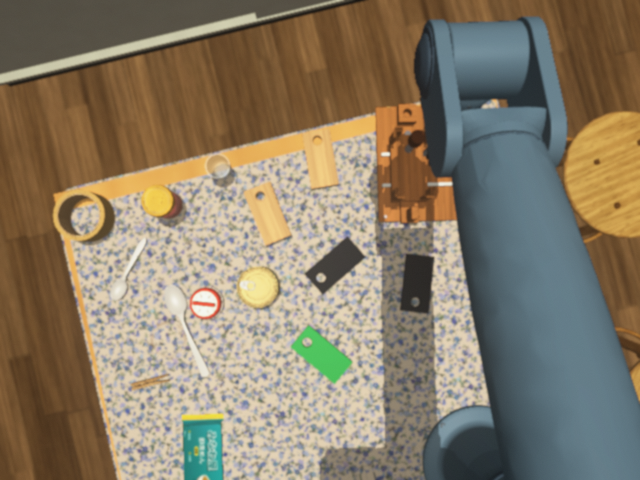

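View pics/scene1.png

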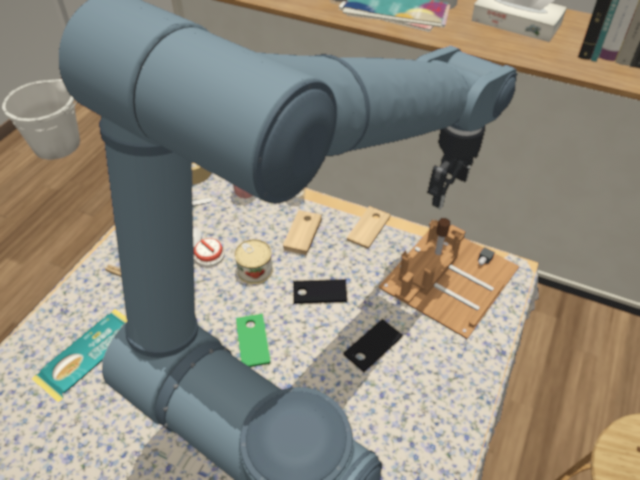

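The new views show the brown object at (150,380) is a clothespin or stick, so there are three boards: the stack at (267,213) and the single at (321,160). I'm taking the pin now.

```bash
python3 -m pendant '[0,0,0,60,0,0,0, 0,0,0,98,0,0,0, 0,0,0,98,0,0,0, 255,0,0,98,0,0,0, 255,0,0,98,0,0,0, 255,0,0,98,0,0,0, 255,0,0,98,0,0,0, 255,0,0,98,0,0,0, 255,0,0,98,0,0,0]'; python3 -m pendant '[255,0,0,-15,0,0,0, 255,0,0,-40,0,0,0, 255,0,0,-70,0,0,0, 255,0,0,-100,0,0,0, 255,0,0,-100,0,0,0]'
python3 - <<'E'
from h import *
p,d=cap("top"); W=world("top",d); s,ds=cap("scene"); 
a=cv2.resize(p[90:230,370:450,::-1],None,fx=4,fy=4,interpolation=cv2.INTER_CUBIC); b=cv2.resize(s[130:270,390:500,::-1],None,fx=4,fy=4,interpolation=cv2.INTER_CUBIC)
cv2.imwrite("pics/c2.png",np.hstack([a,b]))
for n in("top","scene"):
  for t in("park_socket","carrier_hole","pin_tip","pin_head"):
    for o in r.place_of(t,n)[:1]:
        u,v=o["location"][1]*640,o["location"][0]*480
        print(n,t,round(o["p"],2),round(u,1),round(v,1),onz(n,u,v,{"p":.017,"c":.013}[t[0]]).round(4) if t[1]!="i" else "")
g=W[100:125,393:420,2]; print(np.histogram(g,bins=np.arange(0,.06,.004)))
E
```

```text
clock: 3.68
tcp_pos: [0.5926, 0.1445, 0.2636]
orientation: [179.9, -0.0, 92.2]
force: [-0.7, 0.7, 6.2]
gripper_width: 0.0244
grip_force: 58.7
clock: 4.3
tcp_pos: [0.5925, 0.1445, 0.3653]
orientation: [179.7, -0.0, 92.2]
force: [0.1, 0.0, -1.0]
gripper_width: 0.0246
grip_force: 59.3
top park_socket 0.72 405.1 114.1 [0.6627 0.1488 0.017 ]
top carrier_hole 0.74 407.3 149.7 [0.5946 0.1432 0.013 ]
top pin_tip 0.66 417.5 137.4 
top pin_head 0.6 427.6 121.9 
scene park_socket 0.55 448.5 240.0 [0.6454 0.1511 0.017 ]
scene carrier_hole 0.88 434.6 256.7 [0.5895 0.1496 0.013 ]
scene pin_tip 0.62 441.4 223.8 
scene pin_head 0.61 450.8 189.8 
(array([  7,  59, 102,  34,  24,  26,  59, 214,  22,   0,   0,   0,   0,
         0]), array([0.   , 0.004, 0.008, 0.012, 0.016, 0.02 , 0.024, 0.028, 0.032,
       0.036, 0.04 , 0.044, 0.048, 0.052, 0.056]))
```

View pics/c2.png

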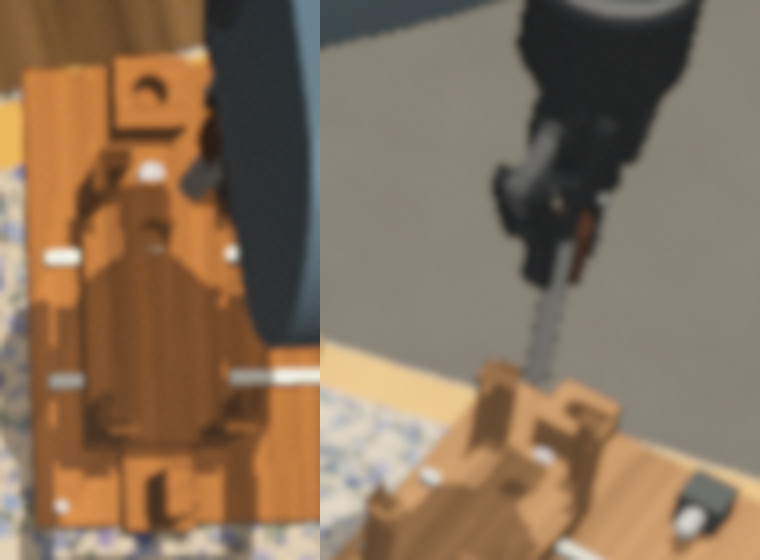

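The pin is in the gripper and clear of the carrier. The park block shows at top-view (407,113). I'll fix its centre from depth.

Run:
```python
from h import *
W=(np.load("top0.npy")+np.load("top1.npy"))/2
g=np.zeros((480,640),bool); g[98:127,392:421]=1
m=((W[...,2]>.025)&(W[...,2]<.036)&g).astype(np.uint8)
n,l,s,ce=cv2.connectedComponentsWithStats(m); i=1+s[1:,4].argmax(); c=cv2.findContours((l==i).astype(np.uint8),0,1)[0][0]
print(s[i],np.median(W[l==i][:,2]),cv2.minAreaRect(np.array([W[v,u,:2] for u,v in c[:,0]],np.float32)))
for row in range(102,124): print(row,(W[row,394:420,2]*1000).astype(int))
for u,v in((407.5,113),(406,112.5)): print(onz("top",u,v,.030))
S=np.load("scene0.npy"); g=np.zeros((480,640),bool); g[222:252,435:475]=1
m=(S[...,2]>.026)&(S[...,2]<.035)&g&(S[...,0]>.635); q=S[m][:,:2]; print(len(q),cv2.minAreaRect(q.astype(np.float32)))
```

```text
[398 104  19  19 292] 0.02980283107900547 ((0.6614403128623962, 0.14684660732746124), (0.03455619141459465, 0.03430600464344025), 1.72683584690094)
102 [-716 -713 -712 -717 -713 -715 -717 -715 -719 -720 -718 -713 -709 -715
 -715 -715 -717 -718 -719 -708 -717 -716 -715   -6   -3   -3]
103 [-716 -714 -713 -715 -720 -711 -715 -717 -718 -715 -712 -720 -717 -710
 -716 -719 -716 -719 -714   -8   -2   -1   -3   -2   -1   -1]
104 [-711 -714 -709 -717 -717   30   29   30   32   31   30   30   30   28
   30   29   31   28   30   30   29   29   30   -1   -1    0]
105 [-713 -714 -710 -719   26   29   31   29   30   30   31   30   28   30
   30   31   31   29   28   29   30   29   30   -1   -3   -1]
106 [-715 -714 -719 -711   26   29   30   29   32   29   29   30   30   29
   30   31   30   31   31   29   30   28   30    7    6    4]
107 [  8   7   8  14 492  30  31  29  27  29  29  30  30  30  28  30  29  31
  29  29  30  31  29   6   9   7]
108 [ 7  6  9 13 27 28 29 31 31 28 30 30 30 28 31 29 30 29 31 28 29 29 27  5
  7  6]
109 [ 7  8  6 14 25 30 32 28 28 30 31 29 28 28 27 29 28 27 29 30 30 30 
[... 681 characters left out ...]
8 10
  6  7]
118 [ 6  7 10  9 20 29 32 28 32 28 28 30 29 30 29 29 28 29 31 29 29 30 30  7
  5  7]
119 [ 8  7  8  9 22 29 31 29 29 28 30 27 27 31 30 29 29 30 29 31 29 31 29  7
  7  8]
120 [ 6  9  8  9 19 29 29 28 30 30 29 30 28 30 30 31 29 28 30 28 28 31 31  7
  8  6]
121 [ 8  7  7  9 20 30 29 28 30 31 29 30 30 28 30 30 31 29 31 28 30 30 27  6
  7  7]
122 [ 9  5  5 10 18 28 27 26 26 26 26 24 27 26 23 27 28 25 26 22 24 24 24  8
  8  9]
123 [ 8  8  8  5 18 19 21 21 19 19 20 19 18 20 20 19 20 21 17 18 17 17  9  6
  9  8]
[0.66096042 0.14655435 0.03      ]
[0.66186655 0.1494189  0.03      ]
97 ((0.6603469252586365, 0.1485322266817093), (0.03325711935758591, 0.0387534573674202), 87.00151824951172)
```

```bash
python3 -m pendant '[255,0,40,0,0,0,0, 255,0,68.7,0,0,0,0, 255,0,68.7,0,0,0,0, 255,0,68.7,40,0,0,0, 255,0,68.7,65,0,0,0, 255,0,68.7,75,0,0,0, 255,0,68.7,85,0,0,0, 255,0,68.7,93,0,0,0, 255,0,68.7,98,0,0,0, 255,0,68.7,101,0,0,0,255,0,68.7,101,0,0,0]'
```

```text
clock: 6.18
tcp_pos: [0.661, 0.1472, 0.2626]
orientation: [180.0, 0.0, 92.2]
force: [-3.2, -0.4, 4.4]
gripper_width: 0.0244
grip_force: 60.1
```

```bash
cat > m.py <<'E'
from h import *
def boards():
    "light wooden boards in the top view left of the dock: world centre, yaw, height"
    p,d=cap("top"); W=world("top",d); hsv=cv2.cvtColor(p,cv2.COLOR_RGB2HSV); out=[]
    for lo,hi in((.006,.0145),(.0145,.026)):
        m=(W[...,2]>lo)&(W[...,2]<hi)&(W[...,1]>.21)&(W[...,0]>.3)&(hsv[...,2]>150)&(hsv[...,1]>80)&(hsv[...,0]<25)
        m=cv2.morphologyEx(m.astype(np.uint8),cv2.MORPH_OPEN,np.ones((3,3)))
        for c in cv2.findContours(m,0,1)[0]:
            if cv2.contourArea(c)<500: continue
            q=np.array([W[v,u,:2] for u,v in c[:,0]],np.float32)
            (x,y),(w,h),a=cv2.minAreaRect(q)
            if w<h: a-=90
            print("board x %.4f y %.4f yaw %.1f L %.3f W %.3f z %.4f px %s"%(x,y,a,max(w,h),min(w,h),np.median(W[m>0][:,2]),c[:,0].mean(0)))
E
python3 -m pendant '[0,0,0,0,0,0,0, 0,0,0,0,0,0,0, 0,0,0,0,0,0,0, 0,0,0,0,0,0,0, 0,0,0,-40,0,0,0, 0,0,0,-100,0,0,0, 0,0,0,-140,0,0,0, 0,0,0,-140,0,0,0]'
python3 - <<'E'
from m import *
boards(); go(.5753,.3108,.25,190.4)
E
```

```text
clock: 7.18
tcp_pos: [0.6614, 0.1472, 0.4065]
orientation: [179.5, -0.0, 92.2]
force: [-0.5, 0.6, 0.0]
gripper_width: 0.0854
grip_force: 0.0
board x 0.5755 y 0.3107 yaw 10.5 L 0.111 W 0.054 z 0.0100 px [320.10778443 158.33532934]
board x 0.4659 y 0.4100 yaw 23.6 L 0.110 W 0.054 z 0.0199 px [267.41818182 214.04242424]
shift [166.8 -79.8 152.8] turn [ 0.0029  0.0033 -1.7139]
```

```bash
python3 -m pendant '[0,60,-30,0,0,0,-0.18, 0,110,-50,0,0,0,-0.36, 0,166.8,-79.8,0,0,0,-0.54, 0,166.8,-79.8,30,0.0029,0.0033,-0.72, 0,166.8,-79.8,60,0.0029,0.0033,-0.9, 0,166.8,-79.8,90,0.0029,0.0033,-1.08, 0,166.8,-79.8,120,0.0029,0.0033,-1.26, 0,166.8,-79.8,152.8,0.0029,0.0033,-1.44, 0,166.8,-79.8,152.8,0.0029,0.0033,-1.62, 0,166.8,-79.8,152.8,0.0029,0.0033,-1.7139, 0,166.8,-79.8,152.8,0.0029,0.0033,-1.7139,0,166.8,-79.8,152.8,0.0029,0.0033,-1.7139]'; python3 -c '
from h import *
go(.5755,.3107,.170,190.45)'
```

```text
clock: 8.72
tcp_pos: [0.5741, 0.3106, 0.2472]
orientation: [180.0, -0.3, -169.7]
force: [0.1, 0.1, 1.0]
gripper_width: 0.0856
grip_force: 0.0
shift [-1.9 -0.2 77.2] turn [ 0.0003 -0.0055 -0.0023]
```

```bash
python3 -m pendant '[0,-1,0,40,0,0,0, 0,-1,0,65,0,0,0, 0,-1,0,77,0,0,0, 0,-1,0,77,0,0,0, 255,-1,0,77,0,0,0, 255,-1,0,77,0,0,0, 255,-1,0,77,0,0,0, 255,-1,0,77,0,0,0, 255,-1,0,77,0,0,0]'; python3 -c '
from h import *
o=r.observe();print(o["force"],o["orientation"])'
```

```text
clock: 9.85
tcp_pos: [0.5761, 0.3112, 0.1732]
orientation: [179.9, -0.0, -169.6]
force: [-0.5, 0.6, 5.9]
gripper_width: 0.0519
grip_force: 63.2
[-0.50549202  0.59586457  5.94355359] [ 1.79945514e+02 -2.49712560e-02 -1.69599956e+02]
```

```bash
python3 -m pendant '[255,0,0,-20,0,0,0, 255,0,0,-60,0,0,0, 255,0,0,-110,0,0,0, 255,0,0,-150,0,0,0, 255,0,0,-150,0,0,0]'; python3 -c '
from h import *
go(.557,.1428,.31,182.2)'
```

```text
clock: 10.48
tcp_pos: [0.5767, 0.3113, 0.3271]
orientation: [179.9, 0.3, -169.6]
force: [-0.3, 0.3, -0.7]
gripper_width: 0.0519
grip_force: 62.8
shift [  50.  -162.2   16.6] turn [0.0023 0.0053 0.1432]
```

```bash
python3 -m pendant '[255,17,-54,5,0,0,0.05, 255,34,-108,10,0,0,0.1, 255,50,-162.2,16.6,0,0,0.1432, 255,50,-162.2,16.6,0,0,0.1432, 255,50,-162.2,16.6,0,0,0.1432, 255,50,-162.2,16.6,0,0,0.1432]'
python3 - <<'E'
from h import *
go(.557,.1428,.23,182.2)
s,ds=cap("scene"); p,d=cap("top"); 
a=cv2.resize(p[90:230,370:490,::-1],None,fx=3,fy=4,interpolation=cv2.INTER_CUBIC); b=cv2.resize(s[170:310,380:480,::-1],None,fx=4,fy=4,interpolation=cv2.INTER_CUBIC)
cv2.imwrite("pics/c3.png",np.hstack([a,b]))
W=world("top",d)
g=np.zeros((480,640),bool); g[95:230,365:495]=1
for nm,W2 in(("old",np.load("top0.npy")),("new",W)):
    m=(W2[...,2]>.066)&(W2[...,2]<.09)&g; n,l,st,ce=cv2.connectedComponentsWithStats(m.astype(np.uint8))
    for i in range(1,n):
        if st[i,4]>12: print(nm,st[i,4],W2[l==i].mean(0).round(4))
E
```

```text
clock: 11.22
tcp_pos: [0.5557, 0.1434, 0.3047]
orientation: [180.0, -0.2, -177.7]
force: [0.5, 0.2, 0.3]
gripper_width: 0.0519
grip_force: 62.9
shift [-1.5 -0.6 74.6] turn [ 0.0001 -0.004   0.0015]
old 74 [0.6118 0.1733 0.0798]
old 113 [0.6131 0.1157 0.0787]
old 88 [0.5021 0.1108 0.0797]
old 67 [0.4985 0.1698 0.0808]
old 102 [0.4664 0.1395 0.0723]
new 61 [0.6141 0.1724 0.08  ]
new 66 [0.4986 0.1698 0.081 ]
new 102 [0.4664 0.1395 0.0724]
```

View pics/c3.png

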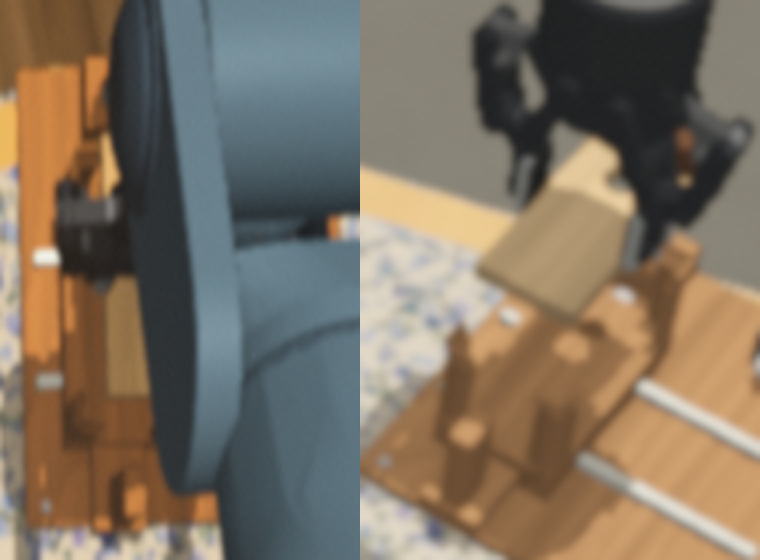

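```bash
python3 -m pendant '[255,-1,-0.5,35,0,0,0, 255,-1,-0.5,50,0,0,0, 255,-1,-0.5,60,0,0,0, 255,-1,-0.5,68,0,0,0, 255,-1,-0.5,74,0,0,0, 255,-1,-0.5,80,0,0,0, 255,-1,-0.5,80,0,0,0]'
```

```text
clock: 12.2
tcp_pos: [0.5564, 0.1419, 0.2244]
orientation: [-180.0, -0.3, -177.8]
force: [-0.2, -0.3, -0.4]
gripper_width: 0.0523
grip_force: 62.9
```

```bash
python3 -m pendant '[255,0,0,6,0,0,0, 255,0,0,12,0,0,0, 255,0,0,17,0,0,0, 255,0,0,20,0,0,0, 255,0,0,20,0,0,0]'
```

```text
clock: 12.82
tcp_pos: [0.5563, 0.1419, 0.2044]
orientation: [-180.0, -0.3, -177.8]
force: [-0.3, -0.1, -0.5]
gripper_width: 0.0514
grip_force: 62.9
```

```bash
python3 -m pendant '[255,0,0,1.5,0,0,0, 255,0,0,1.5,0,0,0, 0,0,0,1.5,0,0,0, 0,0,0,1.5,0,0,0, 0,0,0,1.5,0,0,0, 0,0,0,-15,0,0,0, 0,0,0,-60,0,0,0, 0,0,0,-115,0,0,0, 0,0,0,-165,0,0,0, 0,0,0,-165,0,0,0]'
python3 - <<'E'
from m import *
boards(); go(.4659,.41,.25,203.6)
E
```

```text
clock: 14.08
tcp_pos: [0.5583, 0.1421, 0.3767]
orientation: [180.0, 0.5, -177.8]
force: [0.2, 0.5, 0.7]
gripper_width: 0.0853
grip_force: 0.0
board x 0.4661 y 0.4102 yaw 23.6 L 0.111 W 0.054 z 0.0199 px [267.12025316 213.12658228]
shift [ 81.5 271.3 123.2] turn [-0.0004  0.0025 -0.3735]
```

```bash
python3 -m pendant '[0,16,54,0,0,0,-0.1, 0,32,108,10,0,0,-0.2, 0,48,162,40,0,0,-0.3, 0,64,216,80,0,0,-0.37, 0,81.5,271.3,120,0,0,-0.3735, 0,81.5,271.3,123.2,0,0,-0.3735, 0,81.5,271.3,123.2,0,0,-0.3735,0,81.5,271.3,123.2,0,0,-0.3735]'
python3 - <<'E'
from h import *
go(.4661,.4102,.1835,203.6)
E
```

```text
clock: 15.12
tcp_pos: [0.4657, 0.4091, 0.2479]
orientation: [179.9, -0.1, -156.5]
force: [0.0, 0.7, -0.2]
gripper_width: 0.0854
grip_force: 0.0
shift [-0.9  0.8 64.4] turn [ 0.0013 -0.002  -0.0014]
```

```bash
python3 -m pendant '[0,-0.9,0.8,40,0,0,0, 0,-0.9,0.8,58,0,0,0, 0,-0.9,0.8,66,0,0,0, 0,-0.9,0.8,66,0,0,0, 255,-0.9,0.8,66,0,0,0, 255,-0.9,0.8,66,0,0,0, 255,-0.9,0.8,66,0,0,0, 255,-0.9,0.8,66,0,0,0, 255,-0.9,0.8,66,0,0,0]'; python3 -m pendant '[255,-0.9,0.8,-20,0,0,0, 255,-0.9,0.8,-60,0,0,0, 255,-0.9,0.8,-100,0,0,0, 255,-0.9,0.8,-100,0,0,0]'
python3 - <<'E'
from h import *
go(.5575,.1425,.33,182.2)
s,ds=cap("scene"); p,d=cap("top"); 
b=cv2.resize(s[120:260,230:390,::-1],None,fx=4,fy=4,interpolation=cv2.INTER_CUBIC)
cv2.imwrite("pics/c4.png",b)
a=cv2.resize(p[90:230,370:490,::-1],None,fx=5,fy=4,interpolation=cv2.INTER_CUBIC);cv2.imwrite("pics/c5.png",a)
W=world("top",d); np.save("top2.npy",W)
g=np.zeros((480,640),bool); g[125:200,385:440]=1
m=(W[...,2]>.0355)&(W[...,2]<.043)&g; m=cv2.morphologyEx(m.astype(np.uint8),cv2.MORPH_OPEN,np.ones((3,3)));c=max(cv2.findContours(m,0,1)[0],key=cv2.contourArea)
print("placed",np.median(W[m>0][:,2]),cv2.minAreaRect(np.array([W[v,u,:2] for u,v in c[:,0]],np.float32)))
E
```

```text
clock: 16.25
tcp_pos: [0.4657, 0.4114, 0.1824]
orientation: [179.9, -0.0, -156.4]
force: [-1.2, 0.1, 6.8]
gripper_width: 0.0518
grip_force: 63.2
clock: 16.75
tcp_pos: [0.467, 0.4129, 0.2861]
orientation: [179.9, 0.3, -156.4]
force: [0.2, -0.0, -0.2]
gripper_width: 0.0521
grip_force: 62.8
shift [  25.2 -283.9  -44.7] turn [0.0035 0.0046 0.3736]
placed 0.038897530205328934 ((0.5561061501502991, 0.14141669869422913), (0.11020860821008682, 0.055146485567092896), 0.9546791911125183)
```

View pics/c4.png

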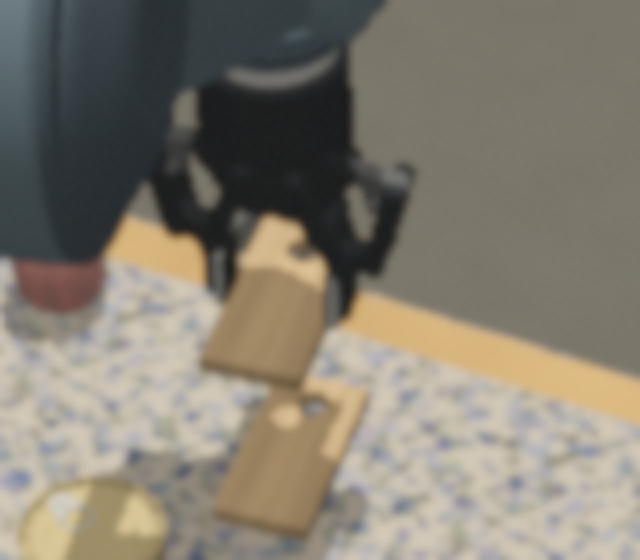

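View pics/c5.png

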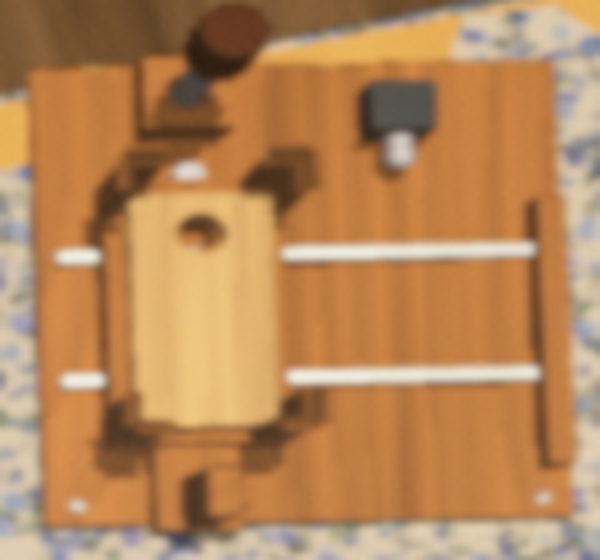

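The first board sits flat in the pocket with its hole over the floor hole, at crop (203,232). The pin stands in the park socket. The second board is held level, with one board left on the table.

```bash
python3 -m pendant '[255,0,0,-44.7,0,0,0, 255,5,-56,-44.7,0,0,0.07, 255,10,-113,-44.7,0,0,0.15, 255,15,-170,-44.7,0,0,0.22, 255,20,-227,-44.7,0,0,0.3, 255,25.2,-283.9,-44.7,0,0,0.3736, 255,25.2,-283.9,-44.7,0,0,0.3736, 255,25.2,-283.9,-44.7,0,0,0.3736,255,25.2,-283.9,-44.7,0,0,0.3736]'
python3 - <<'E'
from h import *
go(.5562,.1418,.2124,182.0)
E
```

```text
clock: 17.98
tcp_pos: [0.556, 0.143, 0.3244]
orientation: [180.0, -0.3, -177.7]
force: [-0.0, 0.6, -0.1]
gripper_width: 0.0519
grip_force: 63.0
shift [ -0.8  -1.2 112. ] turn [ 0.0001 -0.0054  0.0053]
```

```bash
python3 -m pendant '[255,-0.4,-0.9,45,0,0,0, 255,-0.4,-0.9,65,0,0,0, 255,-0.4,-0.9,77,0,0,0, 255,-0.4,-0.9,85,0,0,0, 255,-0.4,-0.9,92,0,0,0, 255,-0.4,-0.9,99,0,0,0, 255,-0.4,-0.9,105,0,0,0, 255,-0.4,-0.9,110,0,0,0, 255,-0.4,-0.9,112,0,0,0, 255,-0.4,-0.9,112,0,0,0]'
```

```text
clock: 19.23
tcp_pos: [0.5565, 0.1409, 0.213]
orientation: [-180.0, -0.2, -177.8]
force: [0.3, -0.6, 1.2]
gripper_width: 0.0521
grip_force: 63.0
```

```bash
python3 -m pendant '[255,0,0,1,0,0,0, 0,0,0,1,0,0,0, 0,0,0,1,0,0,0, 0,0,0,1,0,0,0, 0,0,0,-15,0,0,0, 0,0,0,-60,0,0,0, 0,0,0,-115,0,0,0, 0,0,0,-155,0,0,0, 0,0,0,-155,0,0,0]'
python3 - <<'E'
from m import *
boards(); go(.4659,.41,.25,203.6)
E
```

```text
clock: 20.35
tcp_pos: [0.5582, 0.1411, 0.3741]
orientation: [180.0, 0.4, -177.8]
force: [-0.5, -0.6, 0.4]
gripper_width: 0.0856
grip_force: 0.0
board x 0.4681 y 0.4111 yaw 22.6 L 0.110 W 0.054 z 0.0099 px [267.75287356 211.93678161]
shift [ 81.4 272.3 121. ] turn [-2.000e-04  1.100e-03 -3.736e-01]
```

```bash
python3 -m pendant '[0,16,54,0,0,0,-0.1, 0,32,108,10,0,0,-0.2, 0,48,162,40,0,0,-0.3, 0,64,216,80,0,0,-0.35, 0,79.2,273.3,118,0,0,-0.356, 0,79.2,273.3,121,0,0,-0.356, 0,79.2,273.3,121,0,0,-0.356,0,79.2,273.3,121,0,0,-0.356]'
python3 - <<'E'
from h import *
go(.4681,.4111,.17,202.6)
E
```

```text
clock: 21.4
tcp_pos: [0.468, 0.4101, 0.2484]
orientation: [179.9, -0.1, -157.5]
force: [0.1, -0.5, 0.5]
gripper_width: 0.0853
grip_force: 0.0
shift [-0.6  0.8 78.4] turn [ 0.0012 -0.0024 -0.0015]
```

```bash
python3 -m pendant '[0,-0.6,0.8,45,0,0,0, 0,-0.6,0.8,68,0,0,0, 0,-0.6,0.8,78,0,0,0, 0,-0.6,0.8,78,0,0,0, 255,-0.6,0.8,78,0,0,0, 255,-0.6,0.8,78,0,0,0, 255,-0.6,0.8,78,0,0,0, 255,-0.6,0.8,78,0,0,0, 255,-0.6,0.8,78,0,0,0]'; python3 -m pendant '[255,-0.6,0.8,-20,0,0,0, 255,-0.6,0.8,-60,0,0,0, 255,-0.6,0.8,-100,0,0,0, 255,-0.6,0.8,-100,0,0,0]'
python3 - <<'E'
from h import *
go(.5575,.1425,.33,182.2)
p,d=cap("top"); W=world("top",d)
a=cv2.resize(p[90:230,370:490,::-1],None,fx=5,fy=4,interpolation=cv2.INTER_CUBIC);cv2.imwrite("pics/c6.png",a)
g=np.zeros((480,640),bool); g[125:200,385:440]=1
m=(W[...,2]>.0445)&(W[...,2]<.054)&g; m=cv2.morphologyEx(m.astype(np.uint8),cv2.MORPH_OPEN,np.ones((3,3)));c=max(cv2.findContours(m,0,1)[0],key=cv2.contourArea)
print("placed",np.median(W[m>0][:,2]),cv2.minAreaRect(np.array([W[v,u,:2] for u,v in c[:,0]],np.float32)))
E
```

```text
clock: 22.52
tcp_pos: [0.4679, 0.4125, 0.1714]
orientation: [179.9, -0.0, -157.4]
force: [-0.2, -0.1, 6.5]
gripper_width: 0.0524
grip_force: 63.7
clock: 23.02
tcp_pos: [0.4689, 0.4138, 0.2749]
orientation: [179.8, 0.3, -157.4]
force: [0.1, 1.0, -0.9]
gripper_width: 0.052
grip_force: 63.0
shift [  22.2 -284.4  -55.9] turn [0.0036 0.0048 0.356 ]
placed 0.04881834666868645 ((0.5563215017318726, 0.14000093936920166), (0.1096702441573143, 0.05491296947002411), 2.1907827854156494)
```

View pics/c6.png

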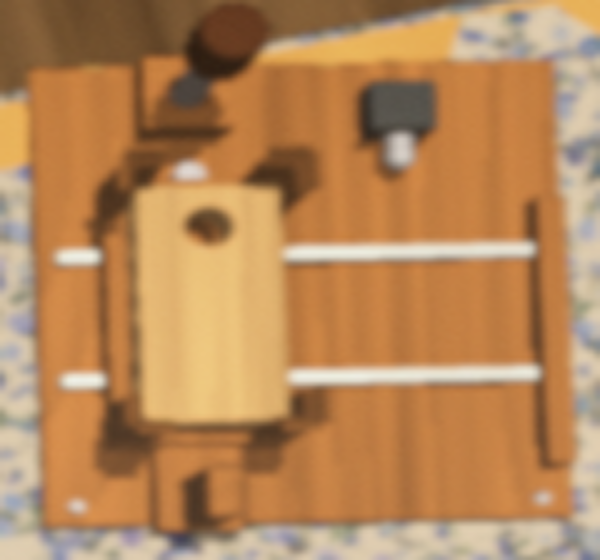

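Two boards are now flat and aligned, with the hole at crop (208,225). The pin is still parked. Third board next.

```bash
python3 -m pendant '[255,0,0,-55.9,0,0,0, 255,5,-56,-55.9,0,0,0.07, 255,9,-113,-55.9,0,0,0.15, 255,13,-170,-55.9,0,0,0.22, 255,17,-227,-55.9,0,0,0.3, 255,22.2,-284.4,-55.9,0,0,0.356, 255,22.2,-284.4,-55.9,0,0,0.356, 255,22.2,-284.4,-55.9,0,0,0.356,255,22.2,-284.4,-55.9,0,0,0.356,255,22.2,-284.4,-55.9,0,0,0.356,255,22.2,-284.4,-55.9,0,0,0.356]'
python3 - <<'E'
from h import *
go(.5565,.1422,.2214,182.2)
E
```

```text
clock: 24.45
tcp_pos: [0.5564, 0.1426, 0.3251]
orientation: [-180.0, -0.2, -177.7]
force: [-0.5, 0.2, -0.2]
gripper_width: 0.0521
grip_force: 63.2
shift [ -0.4  -0.4 103.7] turn [-0.     -0.004   0.0011]
```

```bash
python3 -m pendant '[255,-0.3,0,45,0,0,0, 255,-0.3,0,62,0,0,0, 255,-0.3,0,72,0,0,0, 255,-0.3,0,80,0,0,0, 255,-0.3,0,87,0,0,0, 255,-0.3,0,93,0,0,0, 255,-0.3,0,98,0,0,0, 255,-0.3,0,102,0,0,0, 255,-0.3,0,104,0,0,0, 255,-0.3,0,104,0,0,0]'
```

```text
clock: 25.7
tcp_pos: [0.5566, 0.1418, 0.221]
orientation: [-180.0, -0.2, -177.8]
force: [0.2, -0.0, 0.1]
gripper_width: 0.0522
grip_force: 63.2
```

```bash
python3 -m pendant '[255,0,0,1,0,0,0, 0,0,0,1,0,0,0, 0,0,0,1,0,0,0, 0,0,0,1,0,0,0, 0,0,0,-15,0,0,0, 0,0,0,-60,0,0,0, 0,0,0,-115,0,0,0, 0,0,0,-165,0,0,0, 0,0,0,-165,0,0,0,0,0,0,-165,0,0,0,0,0,0,-165,0,0,0]'
python3 - <<'E'
from m import *
boards(); go(.6612,.1472,.37,92.2)
p,d=cap("top"); W=world("top",d); cv2.imwrite("pics/c7.png",p[90:230,370:490,::-1])
g=np.zeros((480,640),bool); g[125:200,375:450]=1
m=(W[...,2]>.0535)&(W[...,2]<.064)&g; m=cv2.morphologyEx(m.astype(np.uint8),cv2.MORPH_OPEN,np.ones((3,3)));c=max(cv2.findContours(m,0,1)[0],key=cv2.contourArea)
print("placed",np.median(W[m>0][:,2]),cv2.minAreaRect(np.array([W[v,u,:2] for u,v in c[:,0]],np.float32)))
m=(W[...,2]>.112)&(W[...,2]<.13)&(W[...,0]>.6); v,u=np.where(m); print("pin",len(u),onz("top",u.mean(),v.mean(),.121))
m=(W[...,2]>.066)&(W[...,2]<.09)&(W[...,0]<.48)&(W[...,0]>.44)&(abs(W[...,1]-.14)<.03); print("tab",W[m].mean(0))
h=W[140:152,402:420,2]*1000; print(h.astype(int))
E
```

```text
clock: 27.08
tcp_pos: [0.5567, 0.1418, 0.3845]
orientation: [-180.0, -0.4, -177.8]
force: [-0.7, 0.1, -0.6]
gripper_width: 0.085
grip_force: 0.0
shift [-104.6    1.4   13.7] turn [-0.0056 -0.0055  1.5706]
placed 0.05882177655180165 ((0.5460547208786011, 0.14020781219005585), (0.08896584063768387, 0.055777281522750854), 2.6945064067840576)
pin 152 [0.65886971 0.14932654 0.121     ]
tab [0.46631018 0.13940735 0.07223887]
[[299 300 277 276 276 273 273 280 283 284 286 286 287 291 291 289 292 291]
 [273 275 274 277 277 281 279 283 284 283 286 286 288 290 289 292 294 294]
 [271 273 275 274 276 280 279 281 282 283 285 287 287 289 291 293 292 295]
 [270 275 276 275 276 280 280 281 283 282 280 285 290 288 289 291 292 292]
 [269 272 274 273 278 276 276 277 273 274 278 275 285 289 289 292 292 295]
 [271 273 270 272 272 269 270 271 270 270 270  35  36 289 288 290 290 288]
 [266 267 269 270 271 272 264 261  22  25  30  29  35  39  49  56  57 286]
 [238 243 250 254 254 253 256 255  18  20  30  28  33  36  49  57  56  59]
 [233 242 248 250 248 248 249  13  12  20  24  27  28  39  52  58  60  57]
 [229 242 243 239 242 241  58   8  12  14  24  27  29  40  60  62  61  60]
 [235 234 237 234 235  58  57  57  59  13  24  29  57  58  60  59  60  58]
 [229 230 229 228 231  59  57  60  60  59  58  60  57  56  58  59  59  60]]
```

All three boards are in: the top is at 59 mm, the through-hole reads open to the bottom, and no boards remain on the table. Fetching the pin.

```bash
python3 -m pendant '[0,-20,0,0,0,0,0.18, 0,-40,0,0,0,0,0.36, 0,-60,0,0,0,0,0.54, 0,-80,1,0,0,0,0.72, 0,-104.6,1.4,0,0,0,0.9, 0,-104.6,1.4,0,0,0,1.08, 0,-104.6,1.4,0,0,0,1.26, 0,-104.6,1.4,0,0,0,1.44, 0,-104.6,1.4,13,0,0,1.5706, 0,-104.6,1.4,13,0,0,1.5706, 0,-104.6,1.4,13,0,0,1.5706]'
python3 -c '
from h import *
go(.6612,.1474,.2625,92.2)'
```

```text
clock: 28.55
tcp_pos: [0.6617, 0.1473, 0.3724]
orientation: [-179.7, 0.0, 92.3]
force: [-0.2, 0.8, 0.3]
gripper_width: 0.0851
grip_force: 0.0
shift [2.000e-01 1.000e-01 1.099e+02] turn [-0.0046  0.      0.0019]
```

```bash
python3 -m pendant '[0,0,0,60,0,0,0, 0,0,0,100,0,0,0, 0,0,0,111,0,0,0, 0,0,0,111,0,0,0, 255,0,0,111,0,0,0, 255,0,0,111,0,0,0, 255,0,0,111,0,0,0, 255,0,0,111,0,0,0, 255,0,0,111,0,0,0, 255,0,0,111,0,0,0]'; python3 -m pendant '[255,0,0,-15,0,0,0, 255,0,0,-50,0,0,0, 255,0,0,-100,0,0,0, 255,0,0,-110,0,0,0, 255,0,0,-110,0,0,0]'
python3 - <<'E'
from m import *
go(.5926,.1443,.37,92.2)
p,d=cap("top"); W=world("top",d); cv2.imwrite("pics/c8.png",cv2.resize(p[90:230,370:490,::-1],None,fx=5,fy=4,interpolation=cv2.INTER_CUBIC))
g=np.zeros((480,640),bool); g[125:200,375:450]=1
m=(W[...,2]>.0535)&(W[...,2]<.064)&g; m=cv2.morphologyEx(m.astype(np.uint8),cv2.MORPH_OPEN,np.ones((3,3)));c=max(cv2.findContours(m,0,1)[0],key=cv2.contourArea)
print("placed",np.median(W[m>0][:,2]),cv2.minAreaRect(np.array([W[v,u,:2] for u,v in c[:,0]],np.float32)))
for n in("top","scene"):
  for o in r.place_of("carrier_hole",n)[:1]+r.place_of("pin_tip",n)[:1]: print(n,o["p"],np.array(o["location"])[::-1]*[640,480])
E
```

```text
clock: 29.8
tcp_pos: [0.6616, 0.1473, 0.2627]
orientation: [-179.9, 0.0, 92.2]
force: [-0.4, -0.4, 5.5]
gripper_width: 0.0244
grip_force: 58.9
clock: 30.42
tcp_pos: [0.6614, 0.1473, 0.3721]
orientation: [-179.8, 0.0, 92.2]
force: [-0.4, 0.4, -1.6]
gripper_width: 0.0237
grip_force: 59.5
shift [ -0.3 -68.9   2.4] turn [-0.0035  0.      0.0001]
placed 0.05879270792297786 ((0.5581621527671814, 0.14046214520931244), (0.11294244229793549, 0.055766455829143524), 2.448495864868164)
top 0.71 [403.392 150.912]
top 0.72 [417.92  101.904]
scene 0.92 [434.176 254.112]
scene 0.71 [449.408 236.688]
```

View pics/c8.png

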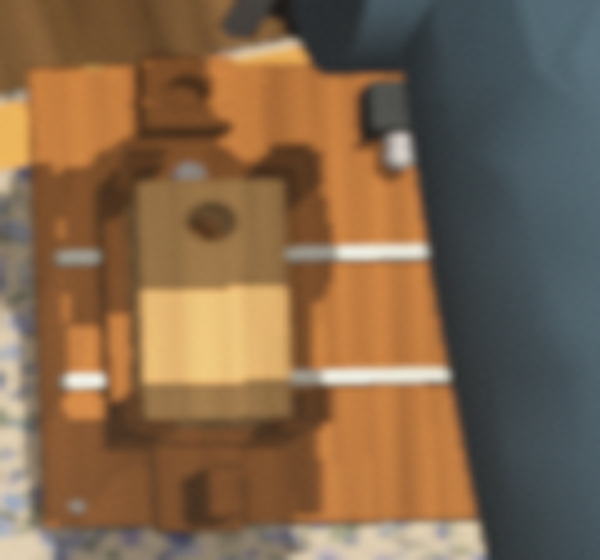

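The three boards are stacked with the hole clear at crop (212,220). The pin is gripped and clear of the posts, so I'm moving it over the hole and lowering in steps.

```bash
python3 -m pendant '[255,-0.1,-40,0,0,0,0, 255,-0.3,-68.9,0,0,0,0, 255,-0.3,-68.9,0,0,0,0, 255,-0.3,-68.9,30,0,0,0, 255,-0.3,-68.9,50,0,0,0, 255,-0.3,-68.9,60,0,0,0, 255,-0.3,-68.9,66,0,0,0, 255,-0.3,-68.9,72,0,0,0, 255,-0.3,-68.9,78,0,0,0, 255,-0.3,-68.9,84,0,0,0,255,-0.3,-68.9,88,0,0,0,255,-0.3,-68.9,88,0,0,0]'
```

```text
clock: 32.17
tcp_pos: [0.5923, 0.1443, 0.2836]
orientation: [-179.7, 0.0, 92.2]
force: [-0.1, 0.6, -0.7]
gripper_width: 0.0247
grip_force: 59.6
```

```bash
python3 -m pendant '[255,0,0,3,0,0,0, 255,0,0,6,0,0,0, 255,0,0,9,0,0,0, 255,0,0,12,0,0,0, 255,0,0,15,0,0,0, 255,0,0,18,0,0,0, 255,0,0,19,0,0,0, 255,0,0,19,0,0,0]'
```

```text
clock: 33.17
tcp_pos: [0.5925, 0.1443, 0.265]
orientation: [-179.8, 0.0, 92.2]
force: [1.6, 0.7, -1.4]
gripper_width: 0.0244
grip_force: 59.5
```

```bash
python3 -m pendant '[0,0,0,0,0,0,0, 0,0,0,0,0,0,0, 0,0,0,0,0,0,0, 0,0,0,0,0,0,0, 0,0,0,-10,0,0,0, 0,0,0,-50,0,0,0, 0,0,0,-110,0,0,0, 0,0,0,-120,0,0,0,0,0,0,-120,0,0,0]'
python3 - <<'E'
from m import *
go(.459,.20,.37,92.2)
s,ds=cap("scene"); p,d=cap("top"); W=world("top",d)
a=cv2.resize(p[90:230,370:450,::-1],None,fx=4,fy=4,interpolation=cv2.INTER_CUBIC); b=cv2.resize(s[190:330,380:480,::-1],None,fx=4,fy=4,interpolation=cv2.INTER_CUBIC)
cv2.imwrite("pics/c9.png",np.hstack([a,b]))
for n in("top","scene"):
    w=W if n=="top" else world(n,ds)
    m=(w[...,2]>.105)&(w[...,2]<.14)&(abs(w[...,0]-.59)<.03)&(abs(w[...,1]-.144)<.03); print(n,"head top",m.sum(),np.percentile(w[m][:,2],[50,80,95]).round(4),w[m].mean(0))
m=(W[...,2]>.066)&(W[...,2]<.09)&(W[...,0]<.48)&(W[...,0]>.44)&(abs(W[...,1]-.14)<.03); print("tab",W[m].mean(0))
boards()
E
```

```text
clock: 34.3
tcp_pos: [0.5929, 0.1443, 0.3862]
orientation: [-179.9, 0.0, 92.2]
force: [-0.4, -0.0, 0.6]
gripper_width: 0.0855
grip_force: 0.0
shift [  60.8 -131.6   16.4] turn [-0.0016  0.      0.    ]
top head top 203 [0.12   0.1218 0.1231] [0.59132773 0.14483439 0.1193333 ]
scene head top 156 [0.119 0.121 0.123] [0.58753228 0.14291848 0.11717132]
tab [0.46632657 0.1392681  0.07206804]
```

View pics/c9.png

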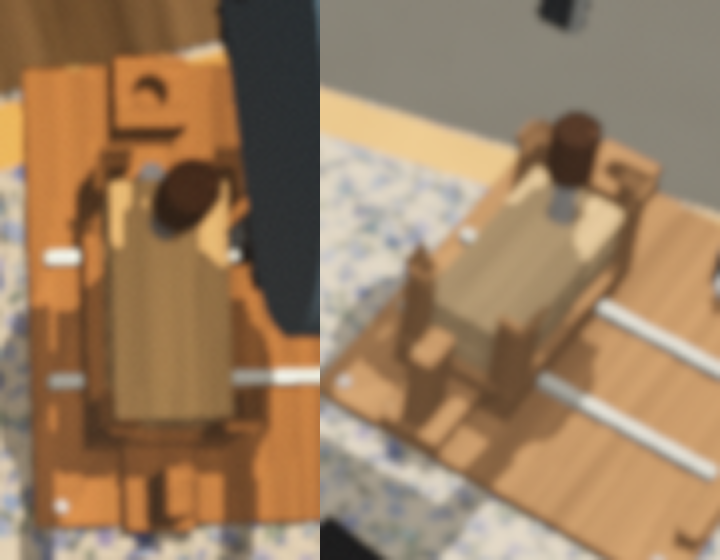

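The pin stands seated with its head top at 0.121 m, as expected, and the carrier hasn't moved. I'm going to the tab with the fingers closed.

```bash
python3 -m pendant '[255,30,-50,0,0,0,0, 255,60.8,-100,0,0,0,0, 255,60.8,-131.6,16,0,0,0, 255,60.8,-131.6,16,0,0,0, 255,60.8,-131.6,70,0,0,0, 255,60.8,-131.6,130,0,0,0, 255,60.8,-131.6,170,0,0,0, 255,60.8,-131.6,178,0,0,0, 255,60.8,-131.6,178,0,0,0]'
python3 -c '
from h import *
go(.459,.160,.208,92.2)'
```

```text
clock: 35.58
tcp_pos: [0.4592, 0.1999, 0.2079]
orientation: [-179.8, -0.0, 92.2]
force: [-0.3, 0.0, 0.8]
gripper_width: -0.0002
grip_force: 0.0
shift [-39.8  -1.7  -0.1] turn [-0.0035 -0.     -0.0005]
```

```bash
python3 -m pendant '[255,-20,0,0,0,0,0, 255,-36,0,0,0,0,0, 255,-42,0,0,0,0,0, 255,-48,0,0,0,0,0, 255,-54,0,0,0,0,0, 255,-60,0,0,0,0,0, 255,-66,0,0,0,0,0, 255,-72,0,0,0,0,0, 255,-79,0,0,0,0,0, 255,-86,0,0,0,0,0, 255,-93,0,0,0,0,0, 255,-100,0,0,0,0,0]'
python3 -m pendant '[255,-5,0,0,0,0,0, 255,-9,0,0,0,0,0, 255,-12,0,0,0,0,0, 255,-15,0,0,0,0,0, 255,-18,0,0,0,0,0, 255,-20,0,0,0,0,0, 255,-20,0,0,0,0,0]'
python3 - <<'E'
from h import *
print(r.observe()["force"])
p,d=cap("top"); W=world("top",d)
m=(W[...,2]>.066)&(W[...,2]<.078)&(W[...,0]<.49)&(W[...,0]>.44)&(abs(W[...,1]-.09)<.06); print("tab",m.sum(),W[m].mean(0))
E
```

```text
clock: 37.08
tcp_pos: [0.4622, 0.0995, 0.2075]
orientation: [-179.8, 0.0, 92.2]
force: [-0.4, 1.6, 1.2]
gripper_width: 0.0002
grip_force: 0.5
clock: 37.95
tcp_pos: [0.4629, 0.0803, 0.2075]
orientation: [-179.8, -0.0, 92.2]
force: [-0.1, 4.6, 2.1]
gripper_width: -0.0002
grip_force: 2.2
[-0.09641299  4.59823093  2.09101054]
tab 0 [nan nan nan]<stdin>:4: RuntimeWarning: Mean of empty slice.
  ret = um.true_divide(
```

```bash
python3 -m pendant '[255,-2,0,0,0,0,0, 255,-4,0,0,0,0,0, 255,-6,0,0,0,0,0, 255,-8,0,0,0,0,0, 255,-10,0,0,0,0,0, 255,-12,0,0,0,0,0, 255,-12,0,0,0,0,0]'
```

```text
clock: 38.88
tcp_pos: [0.4632, 0.068, 0.2073]
orientation: [-179.7, -0.0, 92.2]
force: [-0.1, 0.7, -1.0]
gripper_width: 0.0
grip_force: 0.0
```

```bash
python3 -m pendant '[255,-1,0,0,0,0,0, 255,-2,0,0,0,0,0, 255,-3,0,0,0,0,0, 255,-3,0,0,0,0,0]'; python3 -m pendant '[255,20,0,0,0,0,0, 255,30,0,0,0,0,0, 255,30,0,-60,0,0,0, 255,30,0,-120,0,0,0, 255,60,-20,-170,0,0,0, 255,120,-40,-190,0,0,0, 255,180,-50,-190,0,0,0, 255,240,-60,-190,0,0,0,255,280,-60,-190,0,0,0,255,280,-60,-190,0,0,0]'
python3 - <<'E'
from h import *
p,d=cap("top"); W=world("top",d)
m=(W[...,2]>.066)&(W[...,2]<.078)&(W[...,0]<.49)&(W[...,0]>.44)&(abs(W[...,1]-.09)<.06); print("tab",m.sum(),W[m].mean(0))
m=(W[...,2]>.105)&(W[...,2]<.14)&(W[...,0]>.55)&(W[...,0]<.63)&(W[...,1]<.1)&(W[...,1]>.02); print("head",m.sum(),np.percentile(W[m][:,2],[50,90]),W[m].mean(0))
for t in("tin","glass"):
    for o in r.place_of(t,"top")[:1]: print(t,np.array(o["location"])[::-1]*[640,480])
s,_=cap("scene"); cv2.imwrite("pics/f.png",np.hstack([cv2.resize(p[90:230,370:490,::-1],None,fx=3,fy=4),cv2.resize(s[190:330,380:500,::-1],None,fx=3,fy=4)]))
E
```

```text
clock: 39.38
tcp_pos: [0.4633, 0.0664, 0.2075]
orientation: [-179.8, -0.3, 92.1]
force: [-0.0, 13.0, 1.1]
gripper_width: -0.0001
grip_force: 6.5
clock: 40.62
tcp_pos: [0.393, 0.3446, 0.3976]
orientation: [-179.8, 0.0, 92.4]
force: [0.1, -0.4, -0.6]
gripper_width: -0.0002
grip_force: 0.0
tab 106 [0.46975385 0.04965628 0.07224742]
head 211 [0.11983572 0.12228588] [0.59894885 0.05901124 0.11869114]
tin [458.88  166.704]
glass [222.016 172.992]
```

View pics/f.png

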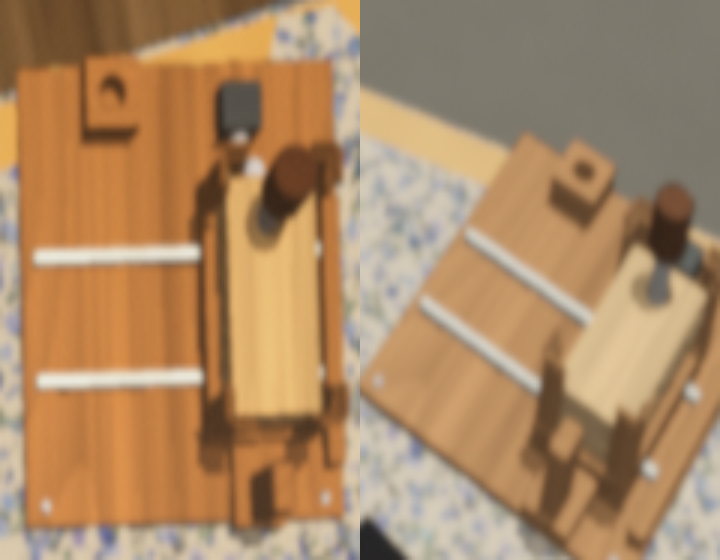

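The tab has moved 90 mm, so the carrier is home. The roller is caught by the nose at crop (238,140), the pin is still seated (head top about 0.121 m), and the boards are stacked flat.

```bash
python3 -c '
from plant import r
print(r.hand_in())'
```

```text
the job is handed in; nothing more can be done
None
```

The job is handed in, with no verdict shown: three boards lie flat in the pocket, the pin stands through them on the bottom of its hole, and the carrier is fully home; the tin and glass were never touched.

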